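# Fit the small-bore vial block to the block heater

## Robot

A 6-joint arm with a two-finger parallel gripper is mounted at the origin on a cart in front of the work surface, level with it; the furniture and walls round the work are solid. World frame = base frame: x ahead of the robot, y to its left, z up, the work surface at z = 0. Lengths are in m, angles in degrees, forces in N, time in s.
With the tool pointing down it reaches from about 0.25 to 0.725 m from the base axis. Payload 9.7 kg.
Tool frame: the origin (TCP) lies midway between the tips of the shut fingers; the grasp point (between the pads) lies 19 mm behind it; z points along the fingers, y is the line along which they close (so a half turn about z gives the same grasp; the last joint's range is limited). The gripper opens to 85 mm and grips with 20 to 120 N. Pads are 22 mm wide; open, the fingers measure 114 mm over their backs; the gripper's body (76 mm by 85 mm) begins 54 mm behind the grasp point. The pads swing forward as they close: fully open they stand 13 mm farther back than shut.
Start: joints at [72.708, 4.979, 10.078, 95.1, 0, 90], TCP at [0.163, 0.525, 0.231] pointing down, gripper open.
Joint ranges: [-179.16, 179.16], [-48.56, 103.87], [-65.8, 70.77], [-126.05, 130.52], [-82.76, 87.17], [-180, 180]. Speed limits (degrees/s): [127.2, 127.2, 147.25, 180, 180, 180].

## Interface

Orientations are given as [roll, pitch, yaw] about the fixed x, y, z axes, in that order (R = Rz(yaw) Ry(pitch) Rx(roll)).
In Python, from workcell import readout, imaging, bot, spotter gives the robot as it stands.
- The arm moves only by the shell command python3 -m jog 'ROWS' [FORCE]. ROWS is JSON, a list of rows, each an object with "rotation": the turn, a rotation vector about the world's x, y, z in degrees, a list of three; "translation": the shift along the world's x, y, z in mm, a list of three; "grip": the finger opening in mm, from 0 to 85.4. In form: [{"rotation": [wx, wy, wz], "translation": [dx, dy, dz], "grip": grip}, ...]. A call has 1 to 20 rows; each row is the pose to reach, as a shift and turn from the pose commanded when the call began; what a row does not reach only later rows make up. A row lasts 1/10 s, in which the tool goes at most 50 mm and 8.59 degrees, less where a joint would pass 70% of its speed; a pose out of reach is approached as far as the arm can. A call with a gripper value outside its range is refused whole. The fingers move at their own pace and stop on an object; FORCE is the grip in N (left out, the last holds). Time passes only in rows, so rows that repeat a pose let the fingers close. It gives the time, the measured TCP pose, the force, the opening and the grip force at its end, in the units of the state.
- readout.get_obs(): the state, without advancing time (a new reading comes with each control period).
- imaging.camera(name): name is "side" or "top" or "wrist"; returns (picture, depth): 400x640x3 uint8, red, green, blue; 400x640 float32, m along the optical axis (not along the pixel's ray), 0 where there is no reading.
- imaging.camera_info(name): a dict with "vertical_fov" (degrees; the focal length in pixels is half the picture's height over the tangent of half this angle, whatever the lens; pixels are square), "cx", "cy" (the principal point, pixels), "extrinsics" (4x4, takes a point from camera to world coordinates); the wrist camera has in their place "tool_from_camera" (4x4, takes a point from camera to tool coordinates, whose origin is the TCP and whose axes are the flange's). Camera axes: x right, y down, z forward; pixel columns grow to the right and rows downward; lengths in m; the calibration is good to about 2 mm. A picture is of the moment at which its call begins: read the wrist's pose just before it. camera_info takes no time and is no camera call.
- bot.job_done(): hands the job in; it is judged then, once.
Trained networks look in the newest picture that a camera, given by its name, has taken for a name from the list of things; names that differ only in an ending like _2 or _b are one class to them, and where a whole thing is asked for, a point or a joint stands for the part that bears it (a point fixed in the world has none). Each returns a list of dicts, best first, with "confidence" (0 to 1); they miss things now and then, are a little off and sometimes report something else, mostly with a low value. They report only what shows in the picture. A call takes as long as a camera call. They do not tell look-alikes from the thing itself.
- spotter.spot_in(camera, target): "box" ([centre column, centre row, width, height] in pixels, round what is visible of it).
- spotter.mark_of(camera, target): "uv" ([column, row] in pixels: a listed point, or the origin of a listed thing).
The state is a dict: "time": time; "q": joint angles; "qd": joint speeds; "joint_efforts": joint torques, N m; "ee_pos": TCP position; "tcp_rot": TCP orientation; "wrist_force": force on the tool from outside, world axes, zero at the start; "torque": the same for the moment, N m; "opening": finger opening in m; "grasp_force": force on a finger pad.
Only numpy, scipy, OpenCV 4.12 (cv2) and the standard library are available. Lean on these libraries where they do the work, as an engineer would, in place of code of your own. Each camera call takes 0.05 s, during which the arm holds its last target. There are 200 camera calls.

## Task

Change-over at the block heater: the next samples are in the narrow vials, so take the aluminium block with the twelve small bores and fit it in the heater's empty nest - tongue in under the lip at the back first, then press the front down until the sprung catch has snapped over its foot and the block lies flat and square, fully home. Leave the other block standing where it is and do not knock over the brown vials.

Things in the scene. Friction and masses are not known exactly. Their poses are not given: they have to be found in the camera images.
- block_small: the one to fit: bare aluminium block with 12 small bores (13 mm, 3 x 4) in its top. Body 84 (x) x 56 (y) x 46 (z) mm; tongue at its bottom +x end, 12 mm long, 6 thick (tip at x = +54); foot at its bottom -x end, 8 mm long, 10 thick (end at x = -50). About 0.44 kg. Origin: centre of the body's underside, z up. Stands upright, tongue pointing roughly away from the robot.
- block_large: the other block: same body, tongue, foot and material, but 6 large bores (23 mm, 2 x 3). Must stay where it stands. Origin: centre of the body's underside, axes as block_small.
- heater: white block heater, fixed to the worktop: 173 (x) x 116 (y) mm, deck 58 mm high, sloping control panel on its front (-x). Origin on the worktop straight below the nest's centre; x points to the back of the heater (the lip), z up.
- nest (a point): centre of the nest's flat floor, 44 mm above the worktop, x to the heater's back; the seated block's origin and axes coincide with it. The nest is a pocket 14 mm deep below the deck, 59 mm wide (side walls flare out at the top), floor from the front wall at x = -51 to the back wall at x = +55. A block goes in with its front raised 10 to 17 degrees, tongue first.
- lip (a point): middle of the front edge of the fixed steel lip that reaches over the back of the nest: 48 mm behind the nest's centre, 11.5 mm above its floor. The lip spans the whole width from here to the back wall; its underside is 8 mm above the floor (bevelled up to 10 mm at this edge), its top 15.5 mm.
- catch (a joint): sprung catch in the middle of the front wall, 22 mm wide: 0 = at rest, grows in m as it is pushed out toward the front (limit 0.010); a spring of 2.5 to 7 N returns it. Its flat underside is 11 mm above the nest floor; its top is steeply bevelled from 12 mm at the tip to 20.5 mm, so that a foot pressed down drives it back. Thumb tab 21 mm above the floor at nest x = -68.
- catch_nose (a point): tip of the catch's nose, in its middle, at nest x = -46 and 12 mm above the nest floor at rest; moves with the catch.
- brown_vial_a: brown glass screw vial with black cap, 22 mm wide, 52 mm tall, standing on the worktop; origin at the centre of its underside. Bystander.
- brown_vial_b: the same, second brown vial.
- brown_vial_c: the same, third brown vial.
Not all that is in view belongs to the job. Leave any orange or purple look-alike of the brown_vial_b alone.

How it is judged:
By the outcome, as a careful person would: the job done as asked, in the order asked, and still so for the second after the job is handed in, with the robot touching nothing.
It also fails if it takes over 51 s, if anything falls off the work surface, if the arm or the gripper's body presses on something with over 40 N, if the wrist force passes 120 N, or if a joint passes its speed limit or range.

## Working session

There is one attempt and no reset: what is moved stays moved. The work goes in short steps, Python scripts to look and compute and a shell command to move; the robot and the scene stay as the last step left them, time stands still between calls to the robot, and variables do not carry over. Pictures are saved under pics/ and viewed, at most 10 in all, crops included, and the job is handed in when it is done.

```bash
ls; mkdir -p pics; python3 - <<'E'
from workcell import readout, imaging, bot, spotter
import cv2,numpy as np
o=readout.get_obs();print(o)
for c in ["top","side"]:
    p,d=imaging.camera(c);cv2.imwrite(f"pics/{c}0.png",cv2.cvtColor(p,cv2.COLOR_RGB2BGR));np.save(f"pics/{c}0.npy",d)
    print(c,imaging.camera_info(c))
    for t in ["block_small","block_large","heater","brown_vial_a"]:
        print(t,spotter.spot_in(c,t))
    for t in ["block_small","nest","lip","catch_nose"]:
        print(t,spotter.mark_of(c,t))
print(imaging.camera_info("wrist"))
E
```

```text
pics
{'time': 0.0, 'q': array([7.27080525e+01, 5.01216627e+00, 1.00331351e+01, 9.50987225e+01,
       1.46613812e-03, 9.00019590e+01]), 'qd': array([ 0.00750104,  0.00875842,  0.01514349, -0.10714719,  0.08252455,
        0.0479664 ]), 'joint_efforts': array([ 1.75344197e-03, -5.20396471e+01,  4.64795065e+01,  1.65233226e-02,
        3.04572359e-05,  9.17871432e-06]), 'ee_pos': array([0.16340709, 0.52492413, 0.23056102]), 'tcp_rot': array([-1.79922246e+02, -1.46347831e-03,  1.62706092e+02]), 'wrist_force': array([ 0.14255084,  0.0675974 , -0.11519835]), 'torque': array([-0.01857901, -0.00379878, -0.05938505]), 'grasp_force': 0.0, 'opening': 0.08569304214631737}
top {'vertical_fov': 42.99475859039853, 'cx': 320.55972648223326, 'cy': 197.69883020570745, 'extrinsics': array([[ 0.03813775, -0.97451938,  0.22103732,  0.31942328],
       [-0.9992659 , -0.03799606,  0.00489448,  0.06782829],
       [ 0.00362878, -0.22106172, -0.97525307,  1.16450531],
       [ 0.        ,  0.        ,  0.        ,  1.        ]])}
block_small [{'box': [339.4, 236.9, 31.3, 43.0], 'confidence': 0.65}]
block_la
[... 1384 characters left out ...]
75.2, 10.2, 20.9], 'confidence': 0.54}]
block_small [{'uv': [323.3, 205.8], 'confidence': 0.7}]
nest [{'uv': [426.1, 250.9], 'confidence': 0.64}, {'uv': [326.2, 206.1], 'confidence': 0.42}]
lip [{'uv': [428.0, 249.2], 'confidence': 0.43}]
catch_nose []
{'vertical_fov': 70.15278407350509, 'cx': 318.4517983067819, 'cy': 200.5562961246194, 'tool_from_camera': array([[-2.70040768e-04, -9.46958928e-01, -3.21354502e-01,
         8.23804922e-02],
       [ 9.99999946e-01, -1.95430883e-04, -2.64429883e-04,
        -1.22426916e-03],
       [ 1.87601644e-04, -3.21354556e-01,  9.46958929e-01,
        -1.42349190e-01],
       [ 0.00000000e+00,  0.00000000e+00,  0.00000000e+00,
         1.00000000e+00]])}
```

```bash
python3 - <<'E'
import cv2,numpy as np
t=cv2.imread("pics/top0.png")[130:300,190:450];t=cv2.resize(t,(780,510),interpolation=cv2.INTER_CUBIC);cv2.imwrite("pics/top0c.png",t)
s=cv2.imread("pics/side0.png")[140:320,240:500];s=cv2.resize(s,(780,540),interpolation=cv2.INTER_CUBIC);cv2.imwrite("pics/side0c.png",s)
E
```

```text
(no output)
```

View pics/top0c.png

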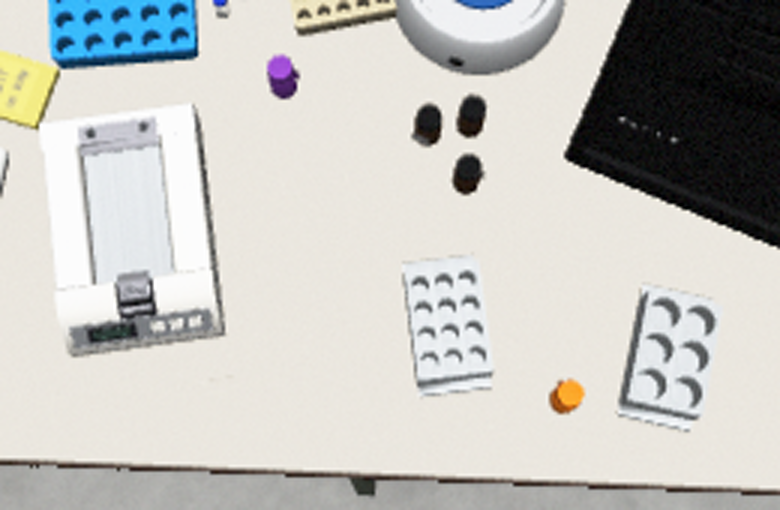

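View pics/side0c.png

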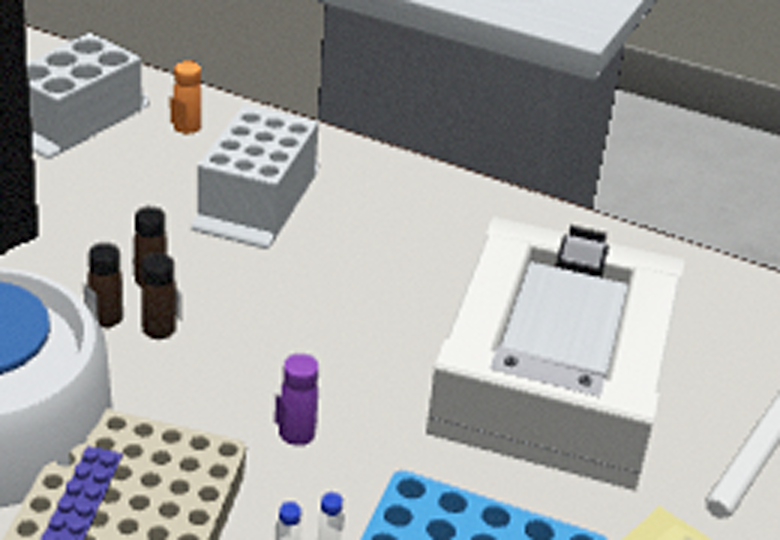

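The two blocks in the top view are the 12-bore one at (339,237) and the 6-bore one at (412,247). The side crop clearly shows a 3x4 pattern of small bores on the first, at side (324,197), so that is block_small. The brown vials are at top (333,171), (347,168) and (346,188). The orange and purple vials are decoys. The heater is at (234,203), with its lip at the far end and the catch at the near end.

```bash
cat > h.py <<'E'
import numpy as np,cv2
from scipy.spatial.transform import Rotation as R
from workcell import readout, imaging, bot, spotter
def cam(name):
    o=readout.get_obs(); p,d=imaging.camera(name); i=imaging.camera_info(name)
    if name=="wrist":
        T=np.eye(4);T[:3,:3]=R.from_euler("xyz",o["tcp_rot"],degrees=True).as_matrix();T[:3,3]=o["ee_pos"];E=T@i["tool_from_camera"]
    else:E=i["extrinsics"]
    return p,d,i,E
def cloud(p,d,i,E):
    f=200/np.tan(np.radians(i["vertical_fov"]/2));v,u=np.mgrid[:400,:640]
    P=np.stack([(u-i["cx"])/f*d,(v-i["cy"])/f*d,d],-1)@E[:3,:3].T+E[:3,3]
    P[d==0]=np.nan;return P
def rect(P,m):
    """biggest blob in mask -> minAreaRect in mm, world"""
    n,l,s,c=cv2.connectedComponentsWithStats(m.astype(np.uint8))
    k=1+np.argmax(s[1:,4]);q=P[l==k]
    return cv2.minAreaRect((q[:,:2]*1000).astype(np.float32)),np.median(q[:,2])*1000,s[k]
def proj(X,i,E):
    f=200/np.tan(np.radians(i["vertical_fov"]/2));c=(np.asarray(X)-E[:3,3])@E[:3,:3]
    return c[...,:2]/c[...,2:]*f+[i["cx"],i["cy"]]
E
python3 - <<'E'
from h import *
p,d,i,E=cam("top");P=cloud(p,d,i,E)
W=np.zeros((400,640),bool);W[205:265,320:365]=1
print("small",rect(P,W&(abs(P[...,2]-.046)<.008)))
W[:]=0;W[225:280,385:435]=1
print("large",rect(P,W&(abs(P[...,2]-.046)<.008)))
W[:]=0;W[155:255,195:275]=1
print("deck",rect(P,W&(abs(P[...,2]-.058)<.004)))
for u,v in [(235,200),(232,173),(234,190),(346,188),(333,170),(347,168),(379,262),(339,237),(500,350)]:print(u,v,(P[v,u]*1000).round())
E
```

```text
small (((487.40289306640625, 29.11377716064453), (84.65104675292969, 55.92949295043945), 9.056170463562012), np.float64(45.982294288199334), array([325, 216,  30,  41, 656], dtype=int32))
large (((469.5638732910156, -138.6784210205078), (56.65371322631836, 84.64322662353516), 79.17251586914062), np.float64(45.59749381646627), array([398, 226,  33,  43, 519], dtype=int32))
deck (((557.7490234375, 271.602294921875), (155.9901580810547, 116.48064422607422), 10.26711368560791), np.float64(58.42363512383586), array([ 203,  164,   59,   74, 2098], dtype=int32))
235 200 [561. 267.  42.]
232 173 [619. 275.  59.]
234 190 [584. 271.  41.]
346 188 [596.  17.  54.]
333 170 [638.  48.  49.]
347 168 [643.  16.  51.]
379 262 [433. -60.  51.]
339 237 [485.  29.  47.]
500 350 [ 233. -470. -392.]
```

```bash
R='{"rotation":[0,0,26.3],"translation":[324,-496,-60],"grip":85}'; python3 -m jog '[{"rotation":[0,0,26.3],"translation":[324,-496,-60],"grip":85},{"rotation":[0,0,26.3],"translation":[324,-496,-60],"grip":85},{"rotation":[0,0,26.3],"translation":[324,-496,-60],"grip":85},{"rotation":[0,0,26.3],"translation":[324,-496,-60],"grip":85},{"rotation":[0,0,26.3],"translation":[324,-496,-60],"grip":85},{"rotation":[0,0,26.3],"translation":[324,-496,-60],"grip":85},{"rotation":[0,0,26.3],"translation":[324,-496,-60],"grip":85},{"rotation":[0,0,26.3],"translation":[324,-496,-60],"grip":85},{"rotation":[0,0,26.3],"translation":[324,-496,-60],"grip":85},{"rotation":[0,0,26.3],"translation":[324,-496,-60],"grip":85},{"rotation":[0,0,26.3],"translation":[324,-496,-60],"grip":85},{"rotation":[0,0,26.3],"translation":[324,-496,-60],"grip":85},{"rotation":[0,0,26.3],"translation":[324,-496,-60],"grip":85},{"rotation":[0,0,26.3],"translation":[324,-496,-60],"grip":85},{"rotation":[0,0,26.3],"translation":[324,-496,-60],"grip":85},{"rotation":[0,0,26.3],"translation":[324,-496,-60],"grip":85}]' 60
python3 - <<'E'
from h import *
p,d,i,E=cam("wrist");P=cloud(p,d,i,E)
print(readout.get_obs()["ee_pos"],readout.get_obs()["tcp_rot"])
cv2.imwrite("pics/w1.png",p[...,::-1])
m=(abs(P[...,2]-.046)<.006)&(np.hypot(P[...,0]-.487,P[...,1]-.029)<.06)
print(rect(P,m))
E
```

```text
time: 2.55
ee_pos: [0.4871, 0.0303, 0.1717]
tcp_rot: [180.0, 0.0, -170.9]
wrist_force: [0.5, -0.6, -0.3]
opening: 0.0847
grasp_force: 0.0
[0.48713356 0.03033462 0.17168403] [ 1.79995985e+02  3.75216170e-02 -1.70880941e+02]
(((485.3787536621094, 26.22878646850586), (83.92242431640625, 56.11762237548828), 9.248958587646484), np.float64(45.65193936152029), array([ 286,  147,   60,   83, 3298], dtype=int32))
```

View pics/w1.png

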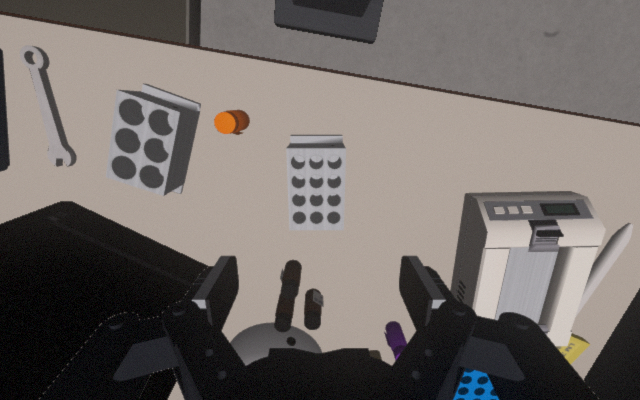

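The 12-bore block is confirmed in the wrist view at (316,183), between the fingers. The 6-bore block is at (155,140), the orange decoy at (231,122), and the brown vials are out of the way near (290,290). Next: descend and grip.

```bash
python3 -m jog '[{"rotation":[0,0,0],"translation":[-1,-3,-50],"grip":85},{"rotation":[0,0,0],"translation":[-1,-3,-100],"grip":85},{"rotation":[0,0,0],"translation":[-1,-3,-140],"grip":85},{"rotation":[0,0,0],"translation":[-1,-3,-159],"grip":85},{"rotation":[0,0,0],"translation":[-1,-3,-159],"grip":85},{"rotation":[0,0,0],"translation":[-1,-3,-159],"grip":50},{"rotation":[0,0,0],"translation":[-1,-3,-159],"grip":50},{"rotation":[0,0,0],"translation":[-1,-3,-159],"grip":50},{"rotation":[0,0,0],"translation":[-1,-3,-159],"grip":50},{"rotation":[0,0,0],"translation":[-1,-3,-159],"grip":50},{"rotation":[0,0,0],"translation":[-1,-3,-159],"grip":50},{"rotation":[0,0,0],"translation":[-1,-3,-159],"grip":50}]' 80
```

```text
time: 3.8
ee_pos: [0.4879, 0.0266, 0.0147]
tcp_rot: [180.0, 0.2, -171.0]
wrist_force: [-1.0, 2.7, 6.8]
opening: 0.0549
grasp_force: 86.5
```

```bash
python3 -m jog '[{"rotation":[0,0,0],"translation":[0,0,30],"grip":50},{"rotation":[0,0,0],"translation":[0,0,80],"grip":50},{"rotation":[0,0,1],"translation":[0,0,120],"grip":50},{"rotation":[0,0,1],"translation":[30,40,160],"grip":50},{"rotation":[0,0,1],"translation":[50,80,170],"grip":50},{"rotation":[0,0,1],"translation":[55,95,170],"grip":50},{"rotation":[0,0,1],"translation":[55,95,170],"grip":50},{"rotation":[0,0,1],"translation":[55,95,170],"grip":50},{"rotation":[0,0,1],"translation":[55,95,170],"grip":50}]'
python3 - <<'E'
from h import *
p,d,i,E=cam("wrist");P=cloud(p,d,i,E)
o=readout.get_obs();print(o["ee_pos"],o["tcp_rot"],o["opening"],o["wrist_force"])
cv2.imwrite("pics/w2.png",p[...,::-1]);np.savez("pics/w2.npz",P=P,E=E,d=d)
pt,dt,it,Et=cam("top");np.savez("pics/t2.npz",P=cloud(pt,dt,it,Et),p=pt);cv2.imwrite("pics/t2.png",pt[...,::-1])
E
```

```text
time: 4.7
ee_pos: [0.5411, 0.1206, 0.1823]
tcp_rot: [-180.0, -0.0, -170.0]
wrist_force: [0.3, -0.2, -3.7]
opening: 0.0548
grasp_force: 86.6
[0.54110647 0.12042964 0.18232424] [-1.79989122e+02 -1.65626351e-02 -1.70034577e+02] 0.055212727399290326 [ 0.02628634  0.17422729 -3.61179585]
```

View pics/w2.png

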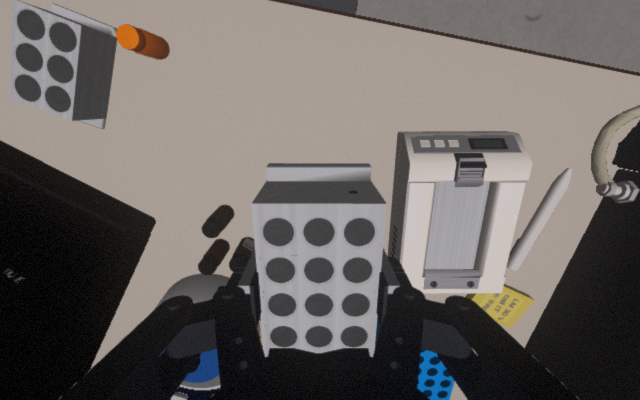

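The held block is seen whole at (318,260) in the wrist view, square in the fingers. The heater with its empty nest is at (460,215), lip at (452,278) and catch at (470,165).

```bash
python3 - <<'E'
from h import *
z=np.load("pics/w2.npz");P=z["P"];E=z["E"]
v,u=np.mgrid[:400,:640]
m=(abs(P[...,2]-.214)<.006)&(u>245)&(u<395)&(v>170)&(v<355)
r=rect(P,m);print("block top wrist",r)
q=P[m];A=np.c_[q[:,:2]-q[:,:2].mean(0),np.ones(len(q))];print("plane",np.linalg.lstsq(A,q[:,2],rcond=None)[0])
def heater(P,W,nm):
    r,zz,_=rect(P,W&(abs(P[...,2]-.058)<.004));print(nm,"deck",r,zz)
    (cx,cy),(w,h),a=r
    if w<h:a-=90
    if a<-45:a+=180
    if a>90: a-=180
    a=np.radians(a);ex=np.array([np.cos(a),np.sin(a)]);ey=np.array([-ex[1],ex[0]])
    Q=(P[...,:2]*1000-[cx,cy]);X=Q@ex;Y=Q@ey;Z=P[...,2]*1000
    f=W&(abs(Z-44)<4)&(abs(Y)<45)
    for x0 in range(-50,60,10):
        s=f&(abs(X-x0)<5)
        if s.sum()>5: print(x0,"floorY",np.percentile(Y[s],[2,98]).round(1),np.median(Z[s]).round(1),s.sum(), end="; ")
    print();
    for y0 in (-20,0,20):
        s=f&(abs(Y-y0)<5);print(y0,"floorX",np.percentile(X[s],[1,99]).round(1))
    # deck inner edges
    k=W&(Z>56)&(abs(X)<30)
    print("deck inner edges", Y[k&(Y<0)].max(),Y[k&(Y>0)].min(), "outer",Y[k].min(),Y[k].max(),"Xrange",X[W&(abs(Z-58)<4)].min(),X[W&(abs(Z-58)<4)].max(),"deg",np.degrees(a))
W=(u>385)&(u<535)&(v>120)&(v<300);heater(P,W,"wrist")
t=np.load("pics/t2.npz");P=t["P"];W=(u>195)&(u<275)&(v>155)&(v<255);heater(P,W,"top")
E
```

```text
block top wrist (((537.4532470703125, 118.86448669433594), (82.13988494873047, 67.74482727050781), 9.125476837158203), np.float64(213.16538197911882), array([  246,   198,   149,   157, 14374], dtype=int32))
plane [-0.00674076 -0.00100265  0.21286885]
wrist deck ((557.2659912109375, 268.8500671386719), (154.18211364746094, 117.39707946777344), 10.13782787322998) 57.70449991528473
-50 floorY [-24.3  29.5] 44.4 143; -40 floorY [-23.9  29.5] 44.3 502; -30 floorY [-24.1  29.9] 44.3 499; -20 floorY [-24.3  29.7] 44.3 490; -10 floorY [-23.9  29.7] 44.4 474; 0 floorY [-23.9  29.8] 44.4 453; 10 floorY [-23.8  29.7] 44.4 446; 20 floorY [-24.3  29.6] 44.3 416; 30 floorY [-23.9  29.7] 44.4 413; 40 floorY [-24.1  29.8] 44.4 405; 50 floorY [-24.4  29.7] 44.4 262; 
-20 floorX [-89.3  51.2]
0 floorX [-87.4  50.1]
20 floorX [-89.2  50.1]
deck inner edges -30.935779218558128 29.383927013600466 outer -58.21691767277542 57.64046994763438 Xrange -77.09109241874657 77.09104504933478 deg 10.13782787322998
top deck ((555.7781372070312, 279.3341064453125), (156.1200714111328, 100.37083435058594), 9.961166381835938) 58.3251464085448
-50 floorY [-34.3  20.3] 45.4 20; -40 floorY [-35.7  19.8] 44.3 101; -30 floorY [-34.8  21.1] 45.0 104; -20 floorY [-36.1  20. ] 45.2 98; -10 floorY [-35.1  21.1] 45.1 101; 0 floorY [-34.1  20.3] 44.7 102; 10 floorY [-35.   21.9] 44.9 98; 20 floorY [-35.7  20.8] 44.6 94; 30 floorY [-34.7  20.2] 45.1 99; 40 floorY [-35.6  20.9] 44.8 91; 50 floorY [-33.3  20.1] 45.6 57; 
-20 floorX [-87.2  50.4]
0 floorX [-88.9  48.4]
20 floorX [-88.9  48.3]
deck inner edges -37.933643544888554 21.469708265155557 outer -50.185422803227475 49.59342995661567 Xrange -79.69856126713019 78.06006965095922 deg 9.961166381835938
```

```bash
python3 - <<'E'
from h import *
z=np.load("pics/w2.npz");P=z["P"]*1000
p=cv2.imread("pics/w2.png").mean(-1)
v,u=np.mgrid[:400,:640]
a=np.radians(10.0);ex=np.array([np.cos(a),np.sin(a)]);ey=np.array([-ex[1],ex[0]])
tcp=np.array([541.1,120.5])
Q=P[...,:2]-tcp;X=Q@ex;Y=Q@ey;Z=P[...,2]
m=(abs(Z-213)<3)&(u>240)&(u<400)
for x0 in (-44,-40,-35,-30,-25,-20,-15):
    s=m&(abs(X-x0)<2.5);print(x0,Y[s].min().round(1) if s.any() else 0,Y[s].max().round(1) if s.any() else 0,s.sum())
s=m&(abs(Y)<20);print("top X",X[s].min(),X[s].max())
# front face/foot
s=(abs(Y)<20)&(u>240)&(u<400)&(Z>150)&(Z<205)&(X<0);print("frontface X,Z", [(round(X[s&(abs(Z-h)<2)].min(),1),h) for h in range(168,206,4) if (s&(abs(Z-h)<2)).any()])
C=np.array([557.27,268.85]);Q=P[...,:2]-C;X=Q@ex;Y=Q@ey
W=(u>385)&(u<535)&(v>120)&(v<300)
for y0 in (-18,0,18):
    print("y",y0)
    s=np.argwhere(W&(abs(Y-y0)<.8));
    s=s[np.argsort(s[:,0])]
    print([(int(r),round(X[r,c],0),round(Z[r,c],0),int(p[r,c])) for r,c in s if Z[r,c]>35 and (r<190 or r>260)][::1 if y0==0 else 1])
for t in ["nest","lip","catch_nose","block_small"]:
    print(t,spotter.mark_of("wrist",t))
E
```

```text
-44 -29.3 26.8 1149
-40 -29.0 26.9 1460
-35 -29.1 27.1 677
-30 -29.2 26.8 477
-25 -29.2 27.0 1191
-20 -29.3 27.0 1165
-15 -29.1 27.0 452
top X -44.71089338364943 36.299192544609205
frontface X,Z [(np.float64(-52.2), 168), (np.float64(-52.5), 172), (np.float64(-52.5), 176), (np.float64(-52.3), 180), (np.float64(-44.5), 184), (np.float64(-44.5), 188), (np.float64(-44.6), 192), (np.float64(-44.5), 196), (np.float64(-44.5), 200), (np.float64(-44.7), 204)]
y -18
[(138, np.float64(-92.0), np.float64(35.0), 84), (138, np.float64(-92.0), np.float64(36.0), 89), (139, np.float64(-92.0), np.float64(37.0), 86), (139, np.float64(-92.0), np.float64(37.0), 87), (140, np.float64(-91.0), np.float64(36.0), 88), (140, np.float64(-91.0), np.float64(39.0), 87), (140, np.float64(-91.0), np.float64(40.0), 146), (141, np.float64(-90.0), np.float64(38.0), 86), (142, np.float64(-89.0), np.float64(38.0), 86), (142, np.float64(-89.0), np.float64(41.0), 104), (143, np.float64(-88.0), np.float64(40.0), 83), (143, np.float64(-88.0), np.float64(42.0), 90), (144, np.float64(-87.0), np.float64(42.0), 84), (145, np.fl
[... 18315 characters left out ...]
t64(59.0), 134), (287, np.float64(65.0), np.float64(60.0), 132), (288, np.float64(68.0), np.float64(58.0), 145), (288, np.float64(66.0), np.float64(60.0), 148), (290, np.float64(70.0), np.float64(58.0), 194), (291, np.float64(72.0), np.float64(58.0), 196), (292, np.float64(73.0), np.float64(58.0), 190), (293, np.float64(75.0), np.float64(57.0), 169), (293, np.float64(75.0), np.float64(57.0), 167)]
nest [{'uv': [454.2, 222.1], 'confidence': 0.69}]
lip [{'uv': [452.7, 268.9], 'confidence': 0.71}]
catch_nose [{'uv': [468.6, 187.4], 'confidence': 0.95}, {'uv': [437.9, 209.3], 'confidence': 0.74}, {'uv': [315.0, 242.2], 'confidence': 0.28}]
block_small [{'uv': [318.5, 243.5], 'confidence': 0.93}]
```

The held block sits 2.6 mm forward of the TCP and 14.9 mm below it. The nest centre is near (556,270) with yaw 10°. Next: hover over the nest with 13° of tilt, then look again.

```bash
python3 -m jog '[{"rotation":[0,0,0],"translation":[2,45,0],"grip":50},{"rotation":[-1.1,6.4,0],"translation":[5,95,0],"grip":50},{"rotation":[-2.26,12.8,0],"translation":[8,140,-20],"grip":50},{"rotation":[-2.26,12.8,0],"translation":[8,148.5,-60],"grip":50},{"rotation":[-2.26,12.8,0],"translation":[8,148.5,-87],"grip":50},{"rotation":[-2.26,12.8,0],"translation":[8,148.5,-87],"grip":50},{"rotation":[-2.26,12.8,0],"translation":[8,148.5,-87],"grip":50},{"rotation":[-2.26,12.8,0],"translation":[8,148.5,-87],"grip":50}]'
cat > look.py <<'E'
from h import *
import sys
n=sys.argv[1];p,d,i,E=cam("wrist");P=cloud(p,d,i,E)*1000
o=readout.get_obs();t=o["ee_pos"]*1000;print("tcp",t.round(1),o["tcp_rot"].round(2),"F",o["wrist_force"].round(1))
cv2.imwrite(f"pics/{n}.png",p[...,::-1]);np.savez(f"pics/{n}.npz",P=P,E=E,t=t)
s,ds,i2,E2=cam("side");cv2.imwrite(f"pics/{n}s.png",cv2.resize(s[150:330,330:570],(800,600),interpolation=cv2.INTER_CUBIC)[...,::-1])
E
python3 look.py w3
```

```text
time: 5.8
ee_pos: [0.5503, 0.2694, 0.0982]
tcp_rot: [179.9, -12.8, -170.0]
wrist_force: [-0.8, 0.3, -4.3]
opening: 0.0551
grasp_force: 86.9
tcp [550.4 269.5  98.3] [ 179.94  -12.76 -170.02] F [-0.4 -0.  -3.8]
```

View pics/w3.png

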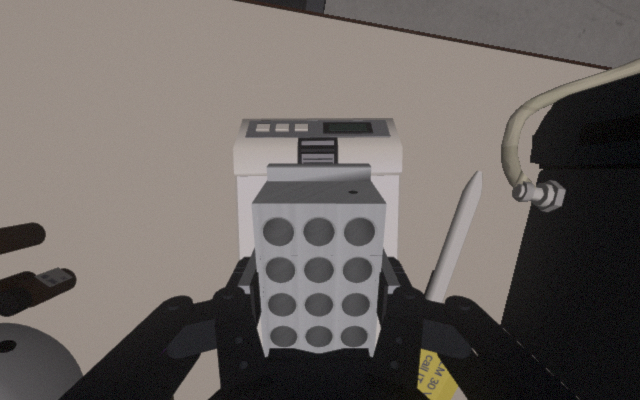

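View pics/w3s.png

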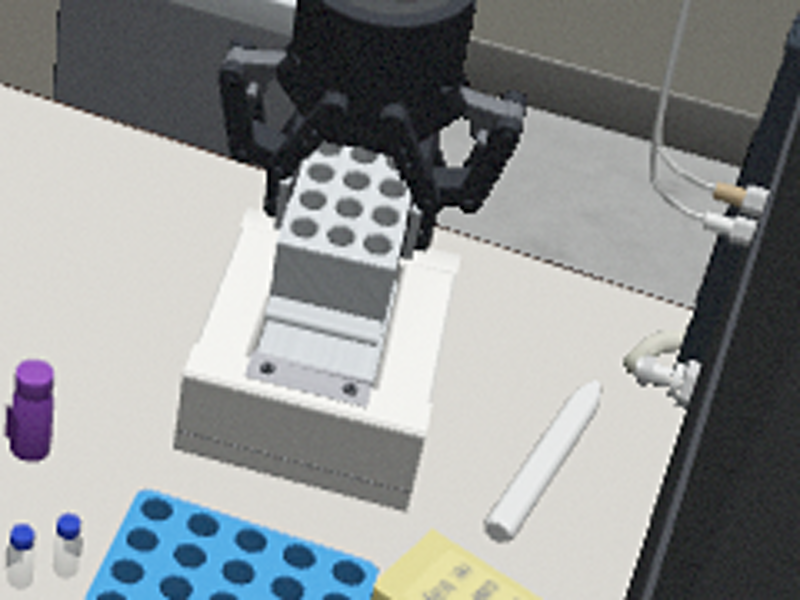

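In the wrist view the block (centre column 318.5) lines up with the heater (edges at columns 236 and 401) and the catch (318.5). The side view shows the tongue in front of the lip, above the nest floor. Next: lower it.

```bash
python3 -m jog '[{"rotation":[0,0,0],"translation":[1.7,0.3,-10],"grip":50},{"rotation":[0,0,0],"translation":[1.7,0.3,-18],"grip":50},{"rotation":[0,0,0],"translation":[1.7,0.3,-23],"grip":50},{"rotation":[0,0,0],"translation":[1.7,0.3,-23],"grip":50},{"rotation":[0,0,0],"translation":[1.7,0.3,-23],"grip":50},{"rotation":[0,0,0],"translation":[1.7,0.3,-23],"grip":50}]'; python3 look.py w4
```

```text
time: 6.5
ee_pos: [0.5512, 0.27, 0.0725]
tcp_rot: [180.0, -13.0, -170.0]
wrist_force: [0.0, 0.1, -3.8]
opening: 0.0548
grasp_force: 87.0
tcp [551.3 270.   72.6] [ 179.99  -12.97 -169.99] F [ 0.5 -0.5 -4.7]
```

```bash
python3 -m jog '[{"rotation":[0,0,0],"translation":[0,0,-1.5],"grip":50},{"rotation":[0,0,0],"translation":[2.5,0.4,-1.5],"grip":50},{"rotation":[0,0,0],"translation":[5,0.9,-1.5],"grip":50},{"rotation":[0,0,0],"translation":[7.5,1.3,-1.5],"grip":50},{"rotation":[0,0,0],"translation":[9,1.6,-1.5],"grip":50},{"rotation":[0,0,0],"translation":[9,1.6,-1.5],"grip":50},{"rotation":[0,0,0],"translation":[9,1.6,-1.5],"grip":50},{"rotation":[0,0,0],"translation":[9,1.6,-1.5],"grip":50}]'; python3 look.py w5
```

```text
time: 7.4
ee_pos: [0.5601, 0.2716, 0.0708]
tcp_rot: [-180.0, -13.0, -170.0]
wrist_force: [0.5, 0.2, -4.0]
opening: 0.055
grasp_force: 87.0
tcp [560.1 271.5  70.8] [-180.    -13.   -169.99] F [ 0.3  0.8 -4.3]
```

View pics/w5s.png

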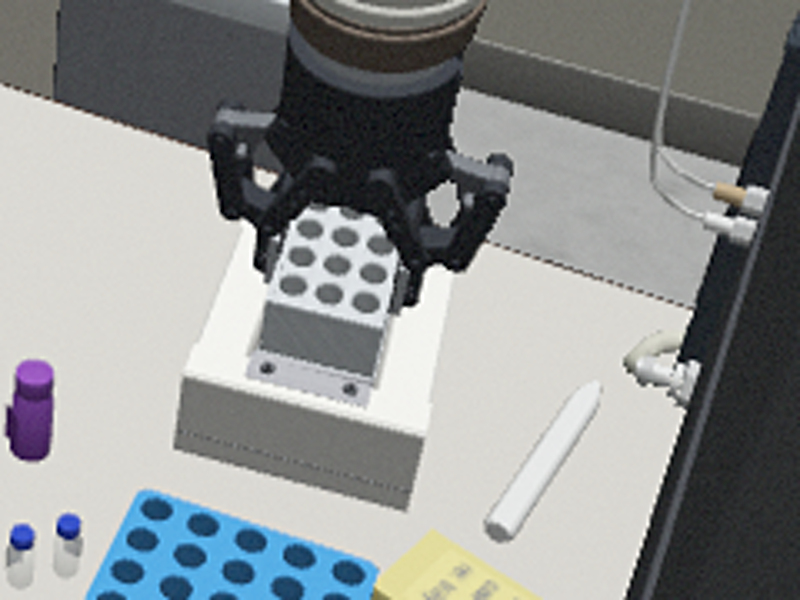

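The tongue is now hidden under the lip (side crop, around (315,370)), with no contact force. Next: feel for the back wall.

```bash
python3 -m jog '[{"rotation":[0,0,0],"translation":[1,0.2,0],"grip":50},{"rotation":[0,0,0],"translation":[1.5,0.3,0],"grip":50},{"rotation":[0,0,0],"translation":[1.5,0.3,0],"grip":50},{"rotation":[0,0,0],"translation":[1.5,0.3,0],"grip":50}]'; python3 -m jog '[{"rotation":[0,0,0],"translation":[0.5,0.1,0],"grip":50},{"rotation":[0,0,0],"translation":[1,0.2,0],"grip":50},{"rotation":[0,0,0],"translation":[1,0.2,0],"grip":50}]'
```

```text
time: 7.9
ee_pos: [0.5617, 0.2718, 0.0708]
tcp_rot: [-180.0, -13.0, -170.0]
wrist_force: [0.1, 0.1, -4.6]
opening: 0.0551
grasp_force: 87.0
time: 8.2
ee_pos: [0.5622, 0.2719, 0.0708]
tcp_rot: [-180.0, -13.1, -170.0]
wrist_force: [-3.7, -0.7, -1.1]
opening: 0.0549
grasp_force: 87.0
```

The back wall is found at est. 53.3, against 53.6 predicted, so the geometry agrees. Next: rotate the front down about the tongue tip.

```bash
python3 -m jog '[{"rotation":[0.35,-1.97,0],"translation":[-1.1,-0.2,-1.6],"grip":50},{"rotation":[0.7,-3.94,0],"translation":[-2,-0.35,-3.3],"grip":50},{"rotation":[0.7,-3.94,0],"translation":[-2,-0.35,-3.3],"grip":50},{"rotation":[0.7,-3.94,0],"translation":[-2,-0.35,-3.3],"grip":50}]'; python3 -m jog '[{"rotation":[0.35,-1.97,0],"translation":[-0.7,-0.12,-1.7],"grip":50},{"rotation":[0.69,-3.94,0],"translation":[-1.4,-0.25,-3.5],"grip":50},{"rotation":[0.69,-3.94,0],"translation":[-1.4,-0.25,-3.5],"grip":50},{"rotation":[0.69,-3.94,0],"translation":[-1.4,-0.25,-3.5],"grip":50}]'
```

```text
time: 8.6
ee_pos: [0.5607, 0.2717, 0.0679]
tcp_rot: [180.0, -9.0, -170.0]
wrist_force: [-2.4, 0.2, -3.2]
opening: 0.0547
grasp_force: 86.9
time: 9.0
ee_pos: [0.5595, 0.2716, 0.0644]
tcp_rot: [180.0, -5.0, -170.0]
wrist_force: [-1.3, 1.0, -0.6]
opening: 0.0548
grasp_force: 87.3
```

```bash
python3 -m jog '[{"rotation":[0.26,-1.5,0],"translation":[-0.5,-0.1,-1.5],"grip":50},{"rotation":[0.52,-2.95,0],"translation":[-0.95,-0.17,-3],"grip":50},{"rotation":[0.52,-2.95,0],"translation":[-0.95,-0.17,-3],"grip":50},{"rotation":[0.52,-2.95,0],"translation":[-0.95,-0.17,-3],"grip":50}]'; python3 -m jog '[{"rotation":[0.17,-1,0],"translation":[-0.25,-0.05,-1],"grip":50},{"rotation":[0.35,-1.97,0],"translation":[-0.5,-0.1,-2],"grip":50},{"rotation":[0.35,-1.97,0],"translation":[-0.5,-0.1,-2.5],"grip":50},{"rotation":[0.35,-1.97,0],"translation":[-0.5,-0.1,-2.5],"grip":50}]';python3 look.py w6
```

```text
time: 9.4
ee_pos: [0.5587, 0.2713, 0.061]
tcp_rot: [180.0, -2.0, -170.0]
wrist_force: [0.5, 0.4, -3.7]
opening: 0.0549
grasp_force: 87.1
time: 9.8
ee_pos: [0.5579, 0.2712, 0.0588]
tcp_rot: [180.0, 0.0, -170.0]
wrist_force: [0.4, 0.9, -0.0]
opening: 0.0547
grasp_force: 87.4
tcp [557.9 271.2  58.8] [ 1.7999e+02  3.0000e-02 -1.6999e+02] F [0.9 0.2 0.7]
```

View pics/w6.png

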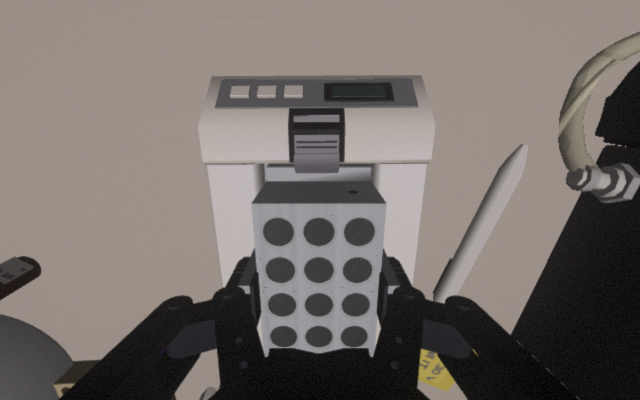

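The wrist view shows the catch nose at (317,168), overlapping the block's foot at (318,172), and the block lying flat. Next: press a little further while gripped, then release and rise.

```bash
python3 -m jog '[{"rotation":[0,0,0],"translation":[0,0,-0.7],"grip":50},{"rotation":[0,0,0],"translation":[0,0,-1.2],"grip":50},{"rotation":[0,0,0],"translation":[0,0,-1.2],"grip":50}]'; python3 -m jog '[{"rotation":[0,0,0],"translation":[0,0,1],"grip":50},{"rotation":[0,0,0],"translation":[0,0,1],"grip":85},{"rotation":[0,0,0],"translation":[0,0,1],"grip":85},{"rotation":[0,0,0],"translation":[0,0,1],"grip":85},{"rotation":[0,0,0],"translation":[0,0,1],"grip":85},{"rotation":[0,0,0],"translation":[0,0,1],"grip":85},{"rotation":[0,0,0],"translation":[0,0,20],"grip":85},{"rotation":[0,0,0],"translation":[0,0,60],"grip":85},{"rotation":[0,0,0],"translation":[-35,-6,80],"grip":10},{"rotation":[0,0,0],"translation":[-35,-6,80],"grip":10},{"rotation":[0,0,0],"translation":[-35,-6,80],"grip":0},{"rotation":[0,0,0],"translation":[-35,-6,80],"grip":0},{"rotation":[0,0,0],"translation":[-35,-6,80],"grip":0},{"rotation":[0,0,0],"translation":[-35,-6,80],"grip":0},{"rotation":[0,0,0],"translation":[-35,-6,80],"grip":0},{"rotation":[0,0,0],"translation":[-35,-6,80],"grip":0}]'
python3 look.py w7; python3 - <<'E'
from h import *
z=np.load("pics/w7.npz");P=z["P"];v,u=np.mgrid[:400,:640]
a=np.radians(10);ex=np.array([np.cos(a),np.sin(a)]);ey=np.array([-ex[1],ex[0]])
Q=P[...,:2]-[555.8,269];X=Q@ex;Y=Q@ey;Z=P[...,2]
m=(abs(Z-90)<7)&(abs(X)<44)&(abs(Y)<30);q=np.c_[X[m],Y[m],np.ones(m.sum())]
print("top plane",np.linalg.lstsq(q,Z[m],rcond=None)[0],m.sum())
for x0 in (-35,-20,0,20,35):
  s=m&(abs(X-x0)<4)
  if s.any():print(x0,Y[s].min().round(1),Y[s].max().round(1),np.median(Z[s]).round(1))
E
```

```text
time: 10.2
ee_pos: [0.5579, 0.2712, 0.0588]
tcp_rot: [180.0, 0.1, -170.0]
wrist_force: [-3.2, -1.6, 9.4]
opening: 0.0547
grasp_force: 88.8
time: 11.8
ee_pos: [0.5229, 0.2651, 0.1369]
tcp_rot: [-180.0, -0.0, -170.0]
wrist_force: [-0.7, -0.4, 0.0]
opening: 0.0002
grasp_force: 0.0
tcp [522.9 265.1 137.1] [-1.7999e+02 -2.0000e-02 -1.7000e+02] F [-0.1 -0.4  0.2]
top plane [1.16314039e-02 2.89166150e-04 8.93436647e+01] 2800
-35 -27.3 28.5 89.8
-20 -27.2 28.5 89.5
0 -27.3 28.6 89.8
20 -27.3 28.6 89.8
```

View pics/w7.png

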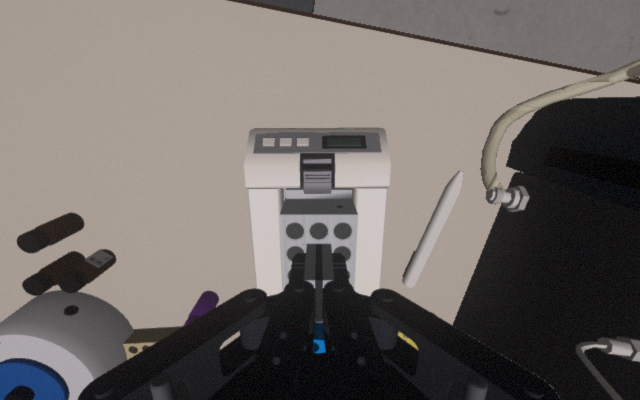

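The wrist view shows the block flat in the nest at (318,240), with the catch over the foot at (317,190). Its top sits at 89.8 mm, against 90 expected. One confirming press follows, on the front of the block with shut fingers.

```bash
python3 -m jog '[{"rotation":[0,0,0],"translation":[3,0.5,-30],"grip":0},{"rotation":[0,0,0],"translation":[3,0.5,-42],"grip":0},{"rotation":[0,0,0],"translation":[3,0.5,-45],"grip":0},{"rotation":[0,0,0],"translation":[3,0.5,-46.5],"grip":0},{"rotation":[0,0,0],"translation":[3,0.5,-47.5],"grip":0},{"rotation":[0,0,0],"translation":[3,0.5,-47.5],"grip":0}]'; python3 -m jog '[{"rotation":[0,0,0],"translation":[0,0,-0.5],"grip":0},{"rotation":[0,0,0],"translation":[0,0,-1],"grip":0},{"rotation":[0,0,0],"translation":[0,0,-1],"grip":0}]'
```

```text
time: 12.5
ee_pos: [0.5261, 0.2658, 0.0906]
tcp_rot: [180.0, 0.1, -170.0]
wrist_force: [0.0, -0.3, -1.7]
opening: -0.0001
grasp_force: 0.0
time: 12.8
ee_pos: [0.5262, 0.2658, 0.0901]
tcp_rot: [180.0, 0.1, -170.0]
wrist_force: [-1.6, -0.9, 6.6]
opening: 0.0001
grasp_force: 2.9
```

Contact is at 90.1 mm, which is block-top height when seated. I'll press to roughly 25–30 N.

```bash
python3 -m jog '[{"rotation":[0,0,0],"translation":[0,0,-1],"grip":0},{"rotation":[0,0,0],"translation":[0,0,-2],"grip":0},{"rotation":[0,0,0],"translation":[0,0,-2],"grip":0}]'; python3 -m jog '[{"rotation":[0,0,0],"translation":[0,0,10],"grip":0},{"rotation":[0,0,0],"translation":[0,0,50],"grip":0},{"rotation":[0,0,0],"translation":[-20,-60,90],"grip":0},{"rotation":[0,0,0],"translation":[-60,-100,110],"grip":0},{"rotation":[0,0,0],"translation":[-80,-140,110],"grip":0},{"rotation":[0,0,0],"translation":[-80,-140,110],"grip":0},{"rotation":[0,0,0],"translation":[-80,-140,110],"grip":0}]'
python3 look.py w8; python3 - <<'E'
from h import *
p,d,i,E=cam("top");P=cloud(p,d,i,E)*1000
a=np.radians(10);ex=np.array([np.cos(a),np.sin(a)]);ey=np.array([-ex[1],ex[0]])
Q=P[...,:2]-[555.8,271.6];X=Q@ex;Y=Q@ey;Z=P[...,2]
m=(abs(Z-90)<7)&(abs(X)<50)&(abs(Y)<35);q=np.c_[X[m],Y[m],np.ones(m.sum())]
print("top plane",np.linalg.lstsq(q,Z[m],rcond=None)[0],m.sum(),cv2.minAreaRect((P[m][:,:2]).astype(np.float32)))
cv2.imwrite("pics/t8.png",np.hstack([cv2.resize(p[150:260,190:290],(400,440),interpolation=cv2.INTER_CUBIC),cv2.resize(p[150:290,315:440],(393,440),interpolation=cv2.INTER_CUBIC)])[...,::-1])
E
```

```text
time: 13.1
ee_pos: [0.5262, 0.2659, 0.09]
tcp_rot: [179.9, 0.2, -170.0]
wrist_force: [-7.0, -2.8, 17.9]
opening: -0.0001
grasp_force: 9.4
time: 13.8
ee_pos: [0.445, 0.1237, 0.1989]
tcp_rot: [-180.0, 0.2, -170.1]
wrist_force: [1.8, 0.9, 0.9]
opening: 0.0002
grasp_force: 0.0
tcp [445.8 124.9 198.1] [ 1.7998e+02  1.5000e-01 -1.7010e+02] F [ 0.6 -0.3 -0.2]
top plane [0. 0. 0.] 0 ((0.0, 0.0), (0.0, 0.0), 0.0)
```

View pics/t8.png

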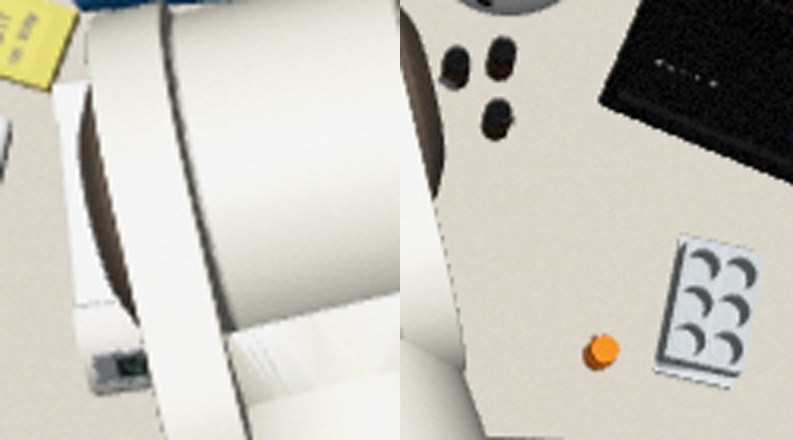

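The top view shows the three brown vials still standing at crop (456,68), (500,58) and (497,120), and the large block unmoved at (708,310). The arm hides the heater. I've now used all 10 pictures, so the last check is numeric, from the wrist depth.

```bash
python3 - <<'E'
from h import *
for n in ("w8","w7"):
    z=np.load(f"pics/{n}.npz");P=z["P"]
    a=np.radians(10);ex=np.array([np.cos(a),np.sin(a)]);ey=np.array([-ex[1],ex[0]])
    Q=P[...,:2]-[556.1,268.6];X=Q@ex;Y=Q@ey;Z=P[...,2]
    m=(abs(Z-90)<6)&(abs(X)<46)&(abs(Y)<32)
    print(n,m.sum())
    if m.sum()>200:
        s=m&(abs(Z-np.median(Z[m]))<2.5);q=np.c_[X[s],Y[s],np.ones(s.sum())]
        print("plane",np.linalg.lstsq(q,Z[s],rcond=None)[0],cv2.minAreaRect(np.c_[X[s],Y[s]].astype(np.float32)))
    for lo,hi in ((-16,-13),(-3,3),(13,16)):  # beside / across the catch
        print((lo,hi),[(x,round(float(np.median(Z[k])),1)) for x in range(-60,-38,2) if (k:=(abs(X-x)<1)&(Y>lo)&(Y<hi)&(Z>35)).sum()>1])
E
```

```text
w8 1596
plane [ 1.63832238e-03 -1.51114115e-04  8.94981938e+01] ((-0.22385787963867188, 1.160797119140625), (57.01663589477539, 85.85504150390625), 89.95381164550781)
(-16, -13) [(-60, 58.3), (-58, 57.9), (-54, 57.7), (-50, 53.4), (-48, 53.8), (-46, 54.2), (-44, 53.4), (-42, 73.1), (-40, 89.5)]
(-3, 3) [(-60, 59.1), (-58, 61.1), (-56, 63.8), (-54, 64.3), (-52, 64.5), (-46, 54.8), (-44, 54.0), (-42, 73.8), (-40, 89.9)]
(13, 16) [(-60, 56.7), (-58, 57.5), (-56, 58.1), (-54, 55.8), (-44, 54.1), (-42, 72.5), (-40, 89.5)]
w7 2716
plane [ 1.99479689e-03 -6.87677328e-04  8.96684996e+01] ((-10.081964492797852, 1.0142631530761719), (56.22000503540039, 65.115966796875), 89.8702163696289)
(-16, -13) [(-60, 53.6), (-58, 57.2), (-56, 55.8), (-54, 231.3), (-52, 224.4), (-50, 216.8), (-48, 53.7), (-46, 191.3), (-44, 53.9), (-42, 78.2), (-40, 181.9)]
(-3, 3) [(-60, 59.7), (-58, 61.0), (-56, 64.0), (-54, 64.4), (-52, 64.1), (-50, 202.3), (-48, 201.6), (-46, 216.0), (-44, 214.4), (-42, 86.5), (-40, 174.5)]
(13, 16) [(-60, 57.0), (-58, 57.5), (-56, 57.5), (-54, 231.5), (-52, 224.1), (-50, 215.6), (-48, 54.3), (-46, 188.5), (-44, 54.5), (-42, 76.9), (-40, 156.8)]
```

```bash
python3 -c "
from workcell import bot;print(bot.job_done())"
```

```text
the job is handed in; nothing more can be done
None
```

The 12-bore block is in the heater nest, flat and square (top tilted about 0.1°, foot top 10 mm above the nest floor), with the catch back at rest over its foot; the large block and the brown vials were not disturbed, and the job was handed in at about 14 s.

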